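Open the sprung leaf-liner box

ROBOT

A 6-joint arm with a two-finger parallel gripper is mounted at the origin on the work surface. World frame = base frame: x ahead of the robot, y to its left, z up, the work surface at z = 0. Lengths are in m, angles in degrees, forces in N, time in s.
With the tool pointing down it reaches from about 0.4 to 0.825 m from the base axis. Payload 7 kg.
Tool frame: the origin (TCP) lies midway between the tips of the shut fingers; the grasp point (between the pads) lies 19 mm behind it; z points along the fingers, y is the direction in which the jaws open and shut (so a half turn about z gives the same grasp; the last joint's range is limited). The gripper opens to 88 mm and grips with 3 to 60 N. Pads are 19 mm wide; open, the fingers measure 130 mm over their backs; the gripper's body (78 mm by 193 mm) begins 47 mm behind the grasp point.
Start: joints at [-56.545, 20.546, 0.682, 0, -70.136, -16.507], TCP at [0.197, -0.646, 0.227] pointing down, gripper open.
Joint ranges: [-176.03, 176.03], [-82.01, 121.73], [-58.28, 71.71], [-173.87, 95.51], [-174.79, -0.11], [-173.66, 173.66]. Speed limits (degrees/s): [136.94, 136.94, 172.46, 180, 180, 180].

INTERFACE

Orientations are given as [roll, pitch, yaw] about the fixed x, y, z axes, in that order (R = Rz(yaw) Ry(pitch) Rx(roll)).
In Python, from plant import ctrl gives the robot as it stands. The module is installed in compiled form; this text tells all that it offers.
- The arm moves only by the tool arm_command, never from a script. Its argument "targets" is a list that holds one entry, the list of rows, each a list of 7 numbers: the turn, a rotation vector about the world's x, y, z in rad, then the shift along the world's x, y, z in cm, then the opening, from 0 (shut) to 1 (fully open). A call has 1 to 8 rows; each row is the pose to reach, as a shift and turn from the pose commanded when the call began; what a row does not reach only later rows make up. A row lasts 1/12 s, in which the tool goes at most 41.7 mm and 7.16 degrees, less where a joint would pass 70% of its speed; a pose out of reach is approached as far as the arm can. A call with a gripper value outside its range is refused whole. The fingers move at their own pace and stop on an object; the grip force is fixed at half the most. Time passes only in rows, so rows that repeat a pose let the fingers close. It gives the time, the measured TCP pose, the force and the opening at its end, in the units of the state.
- ctrl.get_obs(): the state, without advancing time (a new reading comes with each control period).
- ctrl.snapshot(name): name is "scene" or "side" or "wrist"; returns the picture (480x640x3 uint8, blue, green, red); there is no depth.
- ctrl.camera_model(name): a dict with "K" (3x3 intrinsics, pixels), "xyz" and "rotation" of the camera in the world. Camera axes: x right, y up, looking along -z (the intrinsics and any distortion apply to the point x, -y, -z); pixel columns grow to the right and rows downward; lengths in m; the calibration is good to about 2 mm. The wrist camera is an equidistant fisheye: a pixel r from the principal point sees the ray r / f radians off the axis. A picture is of the moment at which its call begins: read the wrist's pose just before it. camera_model takes no time and is no camera call; for the wrist camera it gives the pose at the moment of the call.
- ctrl.close_job(): hands the job in, once; it reports no verdict.
The state is a dict: "clock": time; "joint_pos": joint angles; "qvel": joint speeds; "tau": joint torques, N m; "tool_pos": TCP position; "orientation": TCP orientation; "force": force on the tool from outside, world axes, zero at the start; "moment": the same for the moment, N m; "opening": finger opening in m.
Only numpy, scipy, OpenCV 4.12 (cv2) and the standard library are available. Lean on these libraries where they do the work, as an engineer would, in place of code of your own. Each camera call takes 0.05 s, during which the arm holds its last target. There are 200 camera calls.

TASK

Open the white flip-lid box of leaf squares on the steel worktop: with a fingertip press down the release tab on its front so that the sprung lid pops up, then push the lid over until it stands fully open against its stop and stays there. Use touch only and be gentle: do not grip, lift or shove the box along, and leave the cup, the wooden mould and the jar beside it where they stand.

Things in the scene. Friction and masses are not known exactly. Their poses are not given: they have to be found in the camera images.
- box: white plastic box, 160 x 160 mm in plan and 90 mm high, 2.2 kg with the stack of leaf squares in it, standing loose on the worktop. Origin: centre of its underside. Its x axis points from the front (release tab side, facing roughly the robot) to the back (hinge side), y along the hinge, z up. The stack inside reaches to 55 mm above the underside.
- tab_pad (a point): the point to press: on the upper face of the black plastic release tab, centred across it, 12 mm from its front end. The tab is a level plate, 44 mm wide, that sticks out 54 mm from the box's front at 70 mm above the worktop; this point is 122 mm in front of the box's centre. A hook 30 mm wide rises from the tab's inner end, close against the box front, to 102 mm above the worktop and reaches 4 mm over the lid's front edge. The point moves with the tab.
- tab (a joint): tilt of the release tab, rad: 0 at rest, grows as its front end is pressed down, to 0.30 at its stop. The latch lets go at about 0.15 (tab_pad about 5 mm down, about 4 to 5 N there; about 7 N just before the stop, which is rigid, at 10 mm). It springs back when let go.
- lid (a joint): angle of the lid, rad: 0 shut and latched, grows as it opens; the stop is at 1.90 (leaning back past upright). When unlatched, a damped spring leg raises it to about 0.8 in about 1 to 1.5 s and holds it there; from there on it must be pushed, against its weight only (under 2 N), and past 1.57 it falls on to the stop by its own weight and stays. Let go before 1.57 it falls back to about 0.8.
- lid_edge (a point): middle of the lower corner of the lid's front edge (the free edge, opposite the hinge); moves with the lid. The lid is a flat white plate of 0.2 kg, 163 mm from hinge to front edge, 160 mm wide, 6 mm thick, this point lying on its underside plane.
- lid_hinge (a point): middle of the hinge line, on the back rim of the box, 80 mm behind the box's centre and 90 mm above the worktop; the hinge runs along the box's y axis.
- cup: open steel cup, 72 mm across the rim, 75 mm high, loose, to be left alone; origin at the centre of its underside
- mould: wooden cake mould lying flat, block 85 x 60 x 30 mm with a round grip 22 mm thick that sticks out about 57 mm along its +x, loose, to be left alone; origin at the centre of the block's underside
- jar: amber glass jar with steel cap, 60 mm across, 85 mm high, loose, to be left alone; origin at the centre of its underside

How it is judged:
By the outcome, as a careful person would: the job done as asked, in the order asked, and still so for the second after the job is handed in, with the robot touching nothing.
It also fails if it takes over 48 s, if anything falls off the work surface, if the arm or the gripper's body presses on something with over 40 N, if the wrist force passes 120 N, or if a joint passes its speed limit or range.

## Working session

There is one attempt and no reset: what is moved stays moved. The work goes in short steps, Python scripts to look and compute and a tool call to move; the robot and the scene stay as the last step left them, time stands still between calls to the robot, and variables do not carry over. Pictures are saved under pics/ and viewed, about 8 in all and at most 12, crops included, and the job is handed in when it is done.

Besides the shell and the picture viewer there is one more tool, called after "Request:" in YAML: its name, and indented under it one key for each argument. arm_command: Moves the arm, as the interface text tells. Its arguments: {"type":"object","properties":{"targets":{"type":"array","items":{"type":"array","items":{"type":"array","items":{"type":"number"}}}}},"required":["targets"]}

```bash
mkdir -p pics && python3 - <<'E'
from plant import ctrl
import cv2,numpy as np
for n in("scene","side"):
    cv2.imwrite(f"pics/{n}0.png",ctrl.snapshot(n)); m=ctrl.camera_model(n)
    print(n,{k:np.round(np.array(v),4).tolist() if k!='name' else v for k,v in m.items() if not isinstance(v,str)})
o=ctrl.get_obs();print(o)
E
```

```text
scene {'K': [[449.1191, 0.0, 324.6933], [0.0, 449.1191, 233.4172], [0.0, 0.0, 1.0]], 'xyz': [1.0321, 0.2278, 0.895], 'rotation': [30.1418, -0.0316, 105.9498]}
side {'K': [[566.0949, 0.0, 320.1243], [0.0, 566.0949, 244.1064], [0.0, 0.0, 1.0]], 'xyz': [0.4971, -0.5682, 0.931], 'rotation': [38.8848, 0.2754, -9.7655]}
{'clock': 0.1, 'joint_pos': array([-5.65442628e+01,  2.05877338e+01,  6.39838075e-01, -1.95239485e-02,
       -7.01358308e+01, -1.65066021e+01]), 'qvel': array([-0.0241701 , -0.15450021,  0.18332408,  0.19770621,  0.06666337,
       -0.09448187]), 'tau': array([-1.54879333e-03, -5.84161091e+01,  2.93750238e+01,  7.01553941e+00,
        1.01540811e-02, -5.15859176e-05]), 'tool_pos': array([ 0.19663306, -0.6452692 ,  0.2257124 ]), 'orientation': array([ 1.79914509e+02, -6.19295426e-03, -1.63057508e+02]), 'force': array([0.47508123, 0.17650492, 0.31726963]), 'moment': array([ 0.00160541, -0.04864764,  0.00192494]), 'opening': 0.08770142418051684}
```

View pics/scene0.png

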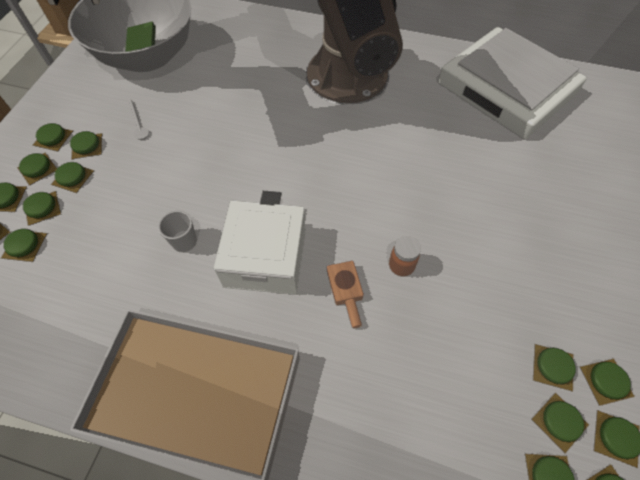

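View pics/side0.png

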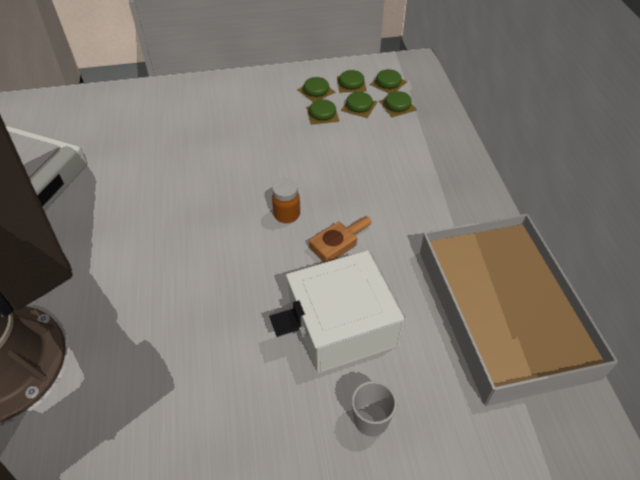

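The scene view shows the box lid with corners at about (230,203), (304,206), (296,277) and (218,270), and the tab at (271,198). In the side view the lid corners are about (289,272), (374,254), (401,314) and (318,335), with the tab at (286,321). Next I'll enlarge both.

```bash
python3 - <<'E'
import cv2,numpy as np
a=cv2.imread("pics/scene0.png")[180:300,200:320];b=cv2.imread("pics/side0.png")[240:380,265:410]
a=cv2.resize(a,(480,480),interpolation=cv2.INTER_CUBIC);b=cv2.resize(b,None,fx=4,fy=4,interpolation=cv2.INTER_CUBIC)
b=b[:480,:320] if 0 else cv2.resize(b,(497,480))
# side-by-side would exceed 800: scale each x3
A=cv2.imread("pics/scene0.png")[180:300,205:310];B=cv2.imread("pics/side0.png")[240:380,265:410]
A=cv2.resize(A,None,fx=3,fy=3,interpolation=cv2.INTER_CUBIC);B=cv2.resize(B,None,fx=3,fy=3,interpolation=cv2.INTER_CUBIC)
c=np.zeros((420,315+435,3),np.uint8);c[:360,:315]=A;c[:,315:]=B
cv2.imwrite("pics/crop0.png",c)
E
```

```text
(no output)
```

View pics/crop0.png

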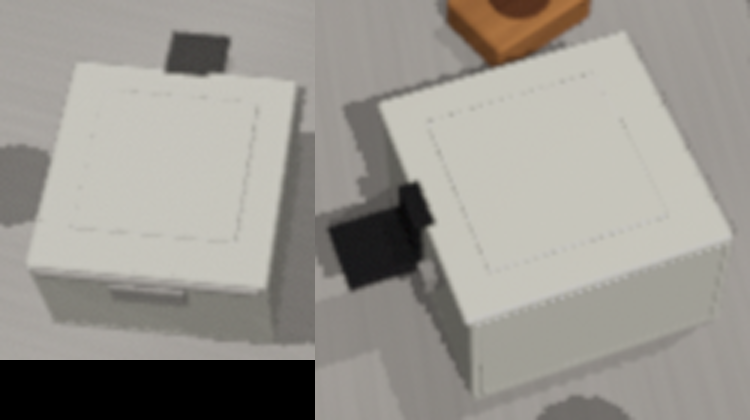

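```bash
cat > h.py <<'E'
import numpy as np,cv2
from plant import ctrl
from scipy.spatial.transform import Rotation as R
from scipy.optimize import least_squares
def proj(n,P):
    m=ctrl.camera_model(n);Rm=R.from_euler('xyz',m['rotation'],degrees=True)
    c=Rm.inv().apply(np.atleast_2d(P)-np.array(m['xyz']));K=np.array(m['K'])
    return np.c_[K[0,2]+K[0,0]*c[:,0]/-c[:,2],K[1,2]+K[1,1]*-c[:,1]/-c[:,2]]
def box2w(q,p):
    return R.from_euler('z',q[2]).apply(np.atleast_2d(p))+[q[0],q[1],0]
def tri(a,b):
    f=lambda P:np.r_[(proj("scene",P)-a).ravel(),(proj("side",P)-b).ravel()]
    s=least_squares(f,[.5,0,.05]);return np.round(s.x,4),np.round(s.fun,1)
E
python3 - <<'E'
from h import *
S=np.array([(77,64),(297,82),(267,290),(30,266),(173,32),(231,36)])/3+[205,180]
D=(np.array([(470,322),(380,102),(627,33),(731,237),(352,289),(329,229)])-[315,0])/3+[265,240]
for a,b in zip(S,D): print(*tri(a,b))
M=np.array([(-.083,-.08,.096),(-.083,.08,.096),(.08,.08,.096),(.08,-.08,.096),(-.134,-.022,.07),(-.134,.022,.07)])
f=lambda q:np.r_[(proj("scene",box2w(q,M))-S).ravel(),(proj("side",box2w(q,M))-D).ravel()]
s=least_squares(f,[.55,0,0]);print(s.x,np.degrees(s.x[2]));print(s.fun.reshape(-1,2).round(1).tolist())
print("pad",box2w(s.x,[-.122,0,.07]),"edge",box2w(s.x,[-.083,0,.09]),"hinge",box2w(s.x,[.08,0,.09]))
print("cup",tri((176,223),(374,402)),"jar",tri((406,246),(285,188)),"mould",tri((345,279),(333,238)))
E
```

```text
[ 0.5643 -0.1168  0.0932] [-0.4  0.3 -0.4 -0.2]
[0.5354 0.0399 0.0937] [-0.2  0.2 -0.2 -0.1]
[0.6951 0.0684 0.0911] [-0.5  0.4 -0.6 -0.3]
[ 0.7211 -0.0873  0.0905] [-0.4  0.3 -0.4 -0.2]
[ 0.5025 -0.0697  0.0671] [-0.5  0.5 -0.5 -0.3]
[ 0.494  -0.0268  0.0666] [-0.6  0.5 -0.5 -0.3]
[ 0.63061017 -0.02453145  0.17938505] 10.278006014495963
[[-1.0, -0.9], [-0.4, -0.8], [-0.6, -0.6], [-2.3, 0.0], [-0.8, -0.3], [-0.8, -0.0], [-0.9, -0.3], [-0.6, -0.6], [-0.4, -1.9], [1.6, -1.2], [-0.5, -1.0], [-0.2, -1.4]]
pad [[ 0.51056783 -0.04629924  0.07      ]] edge [[ 0.54894202 -0.03934069  0.09      ]] hinge [[ 0.70932646 -0.01025749  0.09      ]]
cup (array([ 0.6387, -0.2175,  0.0737]), array([-1. ,  0.8, -0.9, -0.4])) jar (array([0.562 , 0.2675, 0.0836]), array([-0.1,  0.1, -0.1, -0.1])) mould (array([0.6444, 0.1612, 0.0293]), array([-0.3,  0.3, -0.4, -0.2]))
```

```bash
cat >> h.py <<'E'
q=[.6306,-.0245,.1794]
def target(bx,by,z,tilt):
    """shift cm and turn rotvec from the measured pose to a TCP pose given in box axes"""
    o=ctrl.get_obs();Rc=R.from_euler('xyz',o['orientation'],degrees=True)
    Rt=R.from_euler('z',q[2])*R.from_euler('y',-tilt,degrees=True)*R.from_euler('xyz',[180,0,180],degrees=True)
    w=box2w(q,[bx,by,z])[0]
    print((bx,by,z,tilt),"turn",((Rt*Rc.inv()).as_rotvec()).round(4),"shift",((w-o['tool_pos'])*100).round(2),"world",w.round(4))
E
python3 - <<'E'
from h import *
target(-.15,0,.20,30);target(-.1138,0,.1,30);target(-.1138,0,.075,30)
E
```

```text
(-0.15, 0, 0.2, 30) turn [ 0.1219 -0.5096 -0.114 ] shift [28.64 59.4  -2.57] world [ 0.483  -0.0513  0.2   ]
(-0.1138, 0, 0.1, 30) turn [ 0.1219 -0.5096 -0.114 ] shift [ 32.2   60.05 -12.57] world [ 0.5186 -0.0448  0.1   ]
(-0.1138, 0, 0.075, 30) turn [ 0.1219 -0.5096 -0.114 ] shift [ 32.2   60.05 -15.07] world [ 0.5186 -0.0448  0.075 ]
```

Request:
arm_command:
  targets:
    - [[0,0,0,1.5,3,0.3,0],[0,0,0,3.2,6.5,0.5,0],[0.01,-0.05,-0.01,4.9,10.1,0.5,0],[0.03,-0.12,-0.03,6.6,13.7,0.5,0],[0.05,-0.2,-0.045,8.3,17.3,0.5,0],[0.065,-0.28,-0.06,10,20.9,0.5,0],[0.085,-0.36,-0.08,11.7,24.5,0.5,0],[0.1,-0.43,-0.095,13.4,28,0.5,0]]

```text
clock: 0.77
tool_pos: [0.3313, -0.3639, 0.2317]
orientation: [-179.5, 25.5, -168.6]
force: [0.2, -0.2, 0.3]
opening: 0.0399
```

Request:
arm_command:
  targets:
    - [[0.01,-0.04,-0.01,1.7,3.6,0,0],[0.02,-0.08,-0.02,3.5,7.3,-0.2,0],[0.02,-0.08,-0.02,5.2,10.9,-0.5,0],[0.02,-0.08,-0.02,7,14.5,-1,0],[0.02,-0.08,-0.02,8.7,18.1,-1.5,0],[0.02,-0.08,-0.02,10.5,21.7,-2,0],[0.02,-0.08,-0.02,12.2,25.3,-2.5,0],[0.02,-0.08,-0.02,14,28.8,-3,0]]

```text
clock: 1.43
tool_pos: [0.4547, -0.1103, 0.2061]
orientation: [-179.7, 30.0, -169.8]
force: [1.1, -2.5, -0.0]
opening: 0.0005
```

Request:
arm_command:
  targets:
    - [[0,0,0,0.8,1.6,0,0],[0,0,0,1.2,2.5,-0.2,0],[0,0,0,1.2,2.5,-0.3,0],[0,0,0,1.2,2.5,-0.3,0]]

```text
clock: 1.77
tool_pos: [0.4658, -0.087, 0.202]
orientation: [-179.7, 29.8, -169.7]
force: [0.5, 0.5, -0.7]
opening: 0.0005
```

```bash
python3 - <<'E'
from h import *
o=ctrl.get_obs();print(o['joint_pos'].round(1),o['tool_pos'].round(4),o['force'].round(2),o['opening'])
target(-.1138,0,.1,30);target(-.1138,0,.075,30)
E
```

```text
[  15.8  -14.7  -50.4    7.3  -24.8 -101.4] [ 0.4658 -0.087   0.202 ] [ 0.48  0.54 -0.71] 0.00048538900981187736
(-0.1138, 0, 0.1, 30) turn [ 0.0054 -0.0024  0.0026] shift [  5.29   4.22 -10.2 ] world [ 0.5186 -0.0448  0.1   ]
(-0.1138, 0, 0.075, 30) turn [ 0.0054 -0.0024  0.0026] shift [  5.29   4.22 -12.7 ] world [ 0.5186 -0.0448  0.075 ]
```

Request:
arm_command:
  targets:
    - [[-0.005,0.03,0,0.8,0.8,-0.5,0],[-0.01,0.07,0,1.8,1.6,-1.5,0],[-0.015,0.11,0,2.8,2.4,-2.5,0],[-0.02,0.137,0,3.8,3.2,-3.8,0],[-0.02,0.137,0,4.7,3.8,-5.2,0],[-0.02,0.137,0,5.3,4.2,-6.8,0],[-0.02,0.137,0,5.3,4.2,-8,0],[-0.02,0.137,0,5.3,4.2,-8,0]]

```text
clock: 2.43
tool_pos: [0.5177, -0.0471, 0.1198]
orientation: [-179.9, 21.7, -170.1]
force: [-0.3, -0.3, -0.7]
opening: 0.0003
```

```bash
python3 - <<'E'
from h import *
o=ctrl.get_obs();print(o['joint_pos'].round(1),o['tool_pos'].round(4),o['orientation'].round(1),o['force'].round(2))
target(-.113,0,.1,22);target(-.113,0,.0736,22)
a=ctrl.snapshot("scene");b=ctrl.snapshot("side")
A=cv2.resize(a[150:310,180:330],None,fx=2.6,fy=2.6);B=cv2.resize(b[200:360,230:380],None,fx=2.6,fy=2.6)
cv2.imwrite("pics/c1.png",np.hstack([A,B]))
E
```

```text
[  18.7    0.9  -48.2    9.8  -19.7 -107.4] [ 0.5177 -0.0471  0.1198] [-179.9   21.7 -170.1] [-0.29 -0.26 -0.66]
(-0.113, 0, 0.1, 22) turn [ 0.002  -0.0058  0.0064] shift [ 0.17  0.24 -1.98] world [ 0.5194 -0.0447  0.1   ]
(-0.113, 0, 0.0736, 22) turn [ 0.002  -0.0058  0.0064] shift [ 0.17  0.24 -4.62] world [ 0.5194 -0.0447  0.0736]
```

View pics/c1.png

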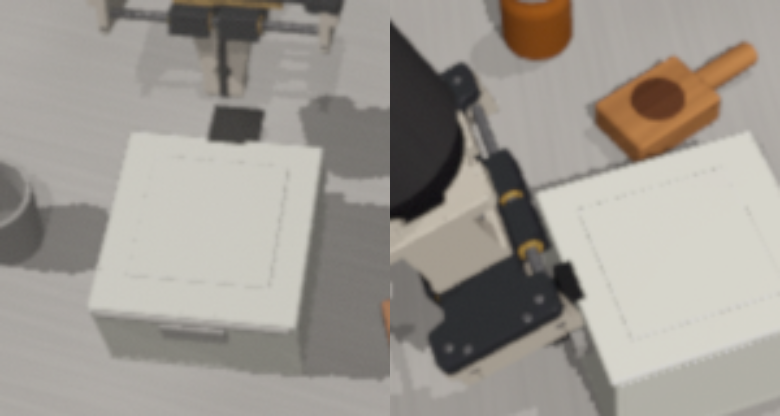

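The scene half shows the shut fingertips at (225,90), just above and in line with the tab at (237,125). The side half shows the gripper body clear of the lid. I'll go down in small steps.

Request:
arm_command:
  targets:
    - [[0,0,0,0.1,0.2,-0.8,0],[0,0,0,0.2,0.3,-1.8,0],[0,0,0,0.2,0.3,-2.8,0],[0,0,0,0.2,0.3,-3.6,0],[0,0,0,0.2,0.3,-4,0],[0,0,0,0.2,0.3,-4,0]]

```text
clock: 3.03
tool_pos: [0.5211, -0.0433, 0.0828]
orientation: [-179.9, 21.9, -170.0]
force: [0.1, 0.1, -0.5]
opening: 0.0004
```

Request:
arm_command:
  targets:
    - [[0,0,0,0,0,-0.2,0],[0,0,0,0,0,-0.4,0],[0,0,0,0,0,-0.6,0],[0,0,0,0,0,-0.8,0],[0,0,0,0,0,-0.8,0]]

```text
clock: 3.45
tool_pos: [0.5211, -0.0427, 0.0744]
orientation: [-180.0, 21.9, -169.9]
force: [0.7, 0.4, -0.3]
opening: 0.0003
```

Request:
arm_command:
  targets:
    - [[0,0,0,-0.1,-0.15,-0.1,0],[0,0,0,-0.1,-0.15,-0.2,0],[0,0,0,-0.1,-0.15,-0.3,0],[0,0,0,-0.1,-0.15,-0.4,0],[0,0,0,-0.1,-0.15,-0.4,0]]

```text
clock: 3.87
tool_pos: [0.5206, -0.0439, 0.0708]
orientation: [-180.0, 22.0, -169.9]
force: [-0.4, 2.2, 4.0]
opening: 0.0003
```

Request:
arm_command:
  targets:
    - [[0,0,0,0,0,-0.1,0],[0,0,0,0,0,-0.2,0],[0,0,0,0,0,-0.3,0],[0,0,0,0,0,-0.3,0]]

```text
clock: 4.2
tool_pos: [0.5207, -0.044, 0.068]
orientation: [-180.0, 22.0, -169.9]
force: [-0.3, 1.9, 4.5]
opening: 0.0003
```

```bash
python3 - <<'E'
from h import *
o=ctrl.get_obs();print(o['tool_pos'].round(4),o['force'].round(2))
a=ctrl.snapshot("scene");b=ctrl.snapshot("side")
A=cv2.resize(a[150:310,180:330],None,fx=2.6,fy=2.6);B=cv2.resize(b[200:360,230:380],None,fx=2.6,fy=2.6)
cv2.imwrite("pics/c2.png",np.hstack([A,B]))
E
```

```text
[ 0.5207 -0.044   0.068 ] [-0.28  1.94  4.52]
```

View pics/c2.png

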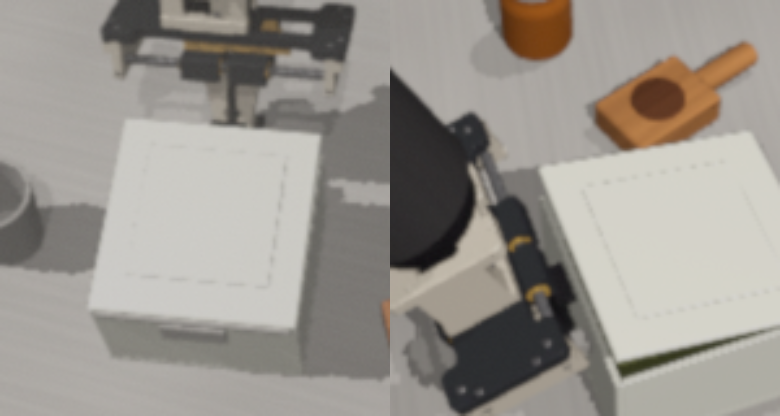

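The side half shows the lid front edge lifting, with green contents visible at (660,360), so the latch has let go. I'll hold while the lid rises.

Request:
arm_command:
  targets:
    - [[0,0,0,0,0,-0.05,0],[0,0,0,0,0,-0.1,0],[0,0,0,0,0,-0.1,0],[0,0,0,0,0,-0.1,0],[0,0,0,0,0,-0.1,0],[0,0,0,0,0,-0.1,0],[0,0,0,0,0,-0.1,0],[0,0,0,0,0,-0.1,0]]

```text
clock: 4.97
tool_pos: [0.5208, -0.044, 0.0673]
orientation: [180.0, 22.0, -169.9]
force: [-1.3, 3.0, 5.3]
opening: 0.0005
```

Request:
arm_command:
  targets:
    - [[0,0,0,0,0,0,0],[0,0,0,0,0,0,0],[0,0,0,0,0,0,0],[0,0,0,0,0,0,0],[0,0,0,0,0,0,0],[0,0,0,0,0,0,0],[0,0,0,0,0,0,0],[0,0,0,0,0,0,0]]

```text
clock: 5.63
tool_pos: [0.5208, -0.044, 0.0673]
orientation: [180.0, 21.9, -169.9]
force: [-1.0, 2.4, 4.8]
opening: 0.0004
```

Request:
arm_command:
  targets:
    - [[0,0,0,0,0,0.3,0],[0,0,0,0,0,0.7,0],[0,0,0,-0.2,0,1.2,0],[0,0,0,-0.5,-0.1,2,0],[0,0,0,-0.8,-0.1,3,0],[0,0,0,-1,-0.2,4,0],[0,0,0,-1,-0.2,4,0],[0,0,0,-1,-0.2,4,0]]

```text
clock: 6.3
tool_pos: [0.5102, -0.0463, 0.107]
orientation: [180.0, 21.9, -170.0]
force: [-0.4, 0.2, 0.3]
opening: 0.0007
```

```bash
python3 - <<'E'
from h import *
o=ctrl.get_obs();print(o['tool_pos'].round(4),o['force'].round(2))
a=ctrl.snapshot("scene");b=ctrl.snapshot("side")
A=cv2.resize(a[140:300,180:330],None,fx=2.6,fy=2.6);B=cv2.resize(b[200:360,250:400],None,fx=2.6,fy=2.6)
cv2.imwrite("pics/c3.png",np.hstack([A,B]))
for th in(.6,.7,.8,.9):
  for e in(-.08,.08): P=box2w(q,[.08-.163*np.cos(th),e,.09+.163*np.sin(th)]);print(th,e,proj("scene",P).round(0),proj("side",P).round(0))
E
```

```text
[ 0.5102 -0.0463  0.107 ] [-0.4   0.23  0.32]
0.6 -0.08 [[219. 187.]] [[333. 314.]]
0.6 0.08 [[300. 194.]] [[299. 239.]]
0.7 -0.08 [[216. 188.]] [[339. 308.]]
0.7 0.08 [[299. 194.]] [[305. 233.]]
0.8 -0.08 [[214. 189.]] [[346. 302.]]
0.8 0.08 [[298. 196.]] [[311. 227.]]
0.9 -0.08 [[211. 191.]] [[353. 295.]]
0.9 0.08 [[297. 198.]] [[317. 220.]]
```

View pics/c3.png

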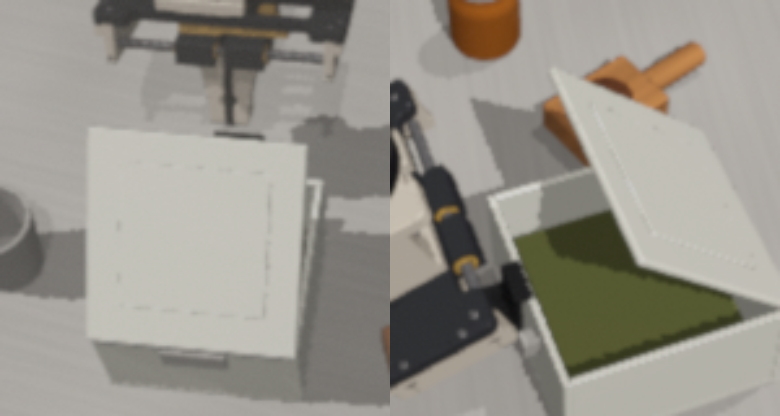

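The side half shows the lid's free-edge corners at pixels (345,301) and (312,227). That matches the model for 0.8 rad, and the box has not moved. Next I'll raise the tip in front of the lid.

```bash
python3 - <<'E'
from h import *
target(-.09,0,.185,22);target(-.03,0,.19,22);target(.09,0,.215,22)
E
```

```text
(-0.09, 0, 0.185, 22) turn [ 0.0005 -0.0031  0.0044] shift [3.23 0.6  7.88] world [ 0.542  -0.0406  0.185 ]
(-0.03, 0, 0.19, 22) turn [ 0.0005 -0.0031  0.0044] shift [9.13 1.67 8.38] world [ 0.6011 -0.0299  0.19  ]
(0.09, 0, 0.215, 22) turn [ 0.0005 -0.0031  0.0044] shift [20.94  3.81 10.88] world [ 0.7192 -0.0084  0.215 ]
```

Request:
arm_command:
  targets:
    - [[0,0,0,0,0,1.5,0],[0,0,0,0.3,0,3,0],[0,0,0,0.9,0.1,4.6,0],[0,0,0,1.6,0.3,6.1,0],[0,0,0,2.4,0.4,7.2,0],[0,0,0,3.2,0.6,7.8,0],[0,0,0,3.9,0.7,7.9,0],[0,0,0,4.5,0.8,7.9,0]]

```text
clock: 7.07
tool_pos: [0.5559, -0.0383, 0.1853]
orientation: [180.0, 21.9, -170.0]
force: [0.7, -0.1, -0.1]
opening: 0.0004
```

Request:
arm_command:
  targets:
    - [[0,0,0,0.7,0.1,0,0],[0,0,0,1.4,0.3,0.1,0],[0,0,0,2.1,0.4,0.2,0],[0,0,0,2.8,0.5,0.3,0],[0,0,0,3.5,0.6,0.4,0],[0,0,0,4.2,0.8,0.5,0],[0,0,0,4.9,0.9,0.6,0],[0,0,0,5.6,1,0.7,0]]

```text
clock: 7.73
tool_pos: [0.612, -0.0282, 0.1931]
orientation: [180.0, 21.9, -170.0]
force: [-1.5, -0.1, 1.2]
opening: 0.0007
```

Request:
arm_command:
  targets:
    - [[0,0,0,0.7,0.1,0.2,0],[0,0,0,1.4,0.3,0.4,0],[0,0,0,2.1,0.4,0.6,0],[0,0,0,2.8,0.5,0.8,0],[0,0,0,3.5,0.6,1,0],[0,0,0,4.2,0.8,1.2,0],[0,0,0,4.9,0.9,1.4,0],[0,0,0,5.6,1,1.6,0]]

```text
clock: 8.4
tool_pos: [0.6682, -0.0181, 0.2093]
orientation: [180.0, 21.9, -169.9]
force: [-0.7, -0.3, 0.3]
opening: 0.0005
```

```bash
python3 - <<'E'
from h import *
o=ctrl.get_obs();print(o['tool_pos'].round(4),o['force'].round(2))
target(.09,0,.215,22)
a=ctrl.snapshot("scene");b=ctrl.snapshot("side")
A=cv2.resize(a[140:300,180:330],None,fx=2.6,fy=2.6);B=cv2.resize(b[200:360,250:400],None,fx=2.6,fy=2.6)
cv2.imwrite("pics/c4.png",np.hstack([A,B]))
E
```

```text
[ 0.6682 -0.0181  0.2093] [-0.68 -0.32  0.25]
(0.09, 0, 0.215, 22) turn [ 0.0001 -0.0015  0.0039] shift [5.1  0.97 0.57] world [ 0.7192 -0.0084  0.215 ]
```

View pics/c4.png

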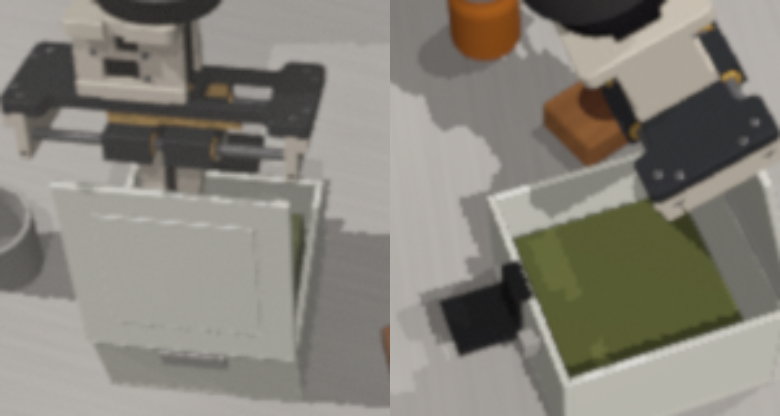

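The views show the lid riding on the fingertips and nearly upright, with its top edge at (55–300,190) in the scene half. The box is in place and the forces are small. I'll keep pushing past upright.

Request:
arm_command:
  targets:
    - [[0,0,0,0.7,0.1,0.1,0],[0,0,0,1.4,0.3,0.2,0],[0,0,0,2.1,0.4,0.3,0],[0,0,0,2.8,0.5,0.4,0],[0,0,0,3.5,0.6,0.4,0],[0,0,0,4.2,0.8,0.5,0],[0,0,0,4.9,0.9,0.6,0],[0,0,0,5.5,1,0.6,0]]

```text
clock: 9.17
tool_pos: [0.7235, -0.0081, 0.2153]
orientation: [180.0, 21.9, -169.9]
force: [0.0, 0.3, -0.6]
opening: 0.0003
```

Request:
arm_command:
  targets:
    - [[0,0,0,0.5,0.1,0,0],[0,0,0,1,0.2,0,0],[0,0,0,1.4,0.2,0,0],[0,0,0,1.4,0.2,0,0],[0,0,0,1.4,0.2,0,0],[0,0,0,1.4,0.2,0,0],[0,0,0,1.4,0.2,0,0],[0,0,0,1.4,0.2,0,0]]

```text
clock: 9.83
tool_pos: [0.7362, -0.0064, 0.2152]
orientation: [180.0, 21.9, -170.0]
force: [0.1, -0.1, 0.2]
opening: 0.0004
```

Request:
arm_command:
  targets:
    - [[0,0,0,-1.5,-0.3,0.3,0],[0,0,0,-4,-0.7,0.6,0],[0,0,0,-7,-1.3,1,0],[0,0,0,-10,-1.8,1,0],[0,0,0,-13,-2.3,1,0],[0,0,0,-15,-2.7,1,0],[0,0,0,-16,-2.9,1,0],[0,0,0,-16,-2.9,1,0]]

```text
clock: 10.5
tool_pos: [0.5748, -0.0357, 0.2259]
orientation: [180.0, 22.0, -170.0]
force: [-0.3, -0.5, 1.2]
opening: 0.0007
```

```bash
python3 - <<'E'
from h import *
o=ctrl.get_obs();print(o['clock'],o['tool_pos'].round(4),o['force'].round(2))
a=ctrl.snapshot("scene");b=ctrl.snapshot("side")
A=cv2.resize(a[140:340,140:330],None,fx=2.1,fy=2.1);B=cv2.resize(b[150:350,250:430],None,fx=2.1,fy=2.1)
cv2.imwrite("pics/c5.png",np.hstack([A,B]))
for th in(1.57,1.8,1.9):
  for e in(-.08,.08):
    P=box2w(q,[.08-.163*np.cos(th),e,.09+.163*np.sin(th)]);print(th,e,((proj("scene",P)-[140,140])*2.1).round(0),((proj("side",P)-[250,150])*2.1+[399,0]).round(0))
E
```

```text
10.5 [ 0.5748 -0.0357  0.2259] [-0.3  -0.52  1.17]
1.57 -0.08 [[110. 184.]] [[750. 236.]]
1.57 0.08 [[310. 201.]] [[660.  85.]]
1.8 -0.08 [[100. 228.]] [[795. 226.]]
1.8 0.08 [[304. 246.]] [[702.  77.]]
1.9 -0.08 [[ 96. 248.]] [[814. 224.]]
1.9 0.08 [[301. 267.]] [[719.  76.]]
```

View pics/c5.png

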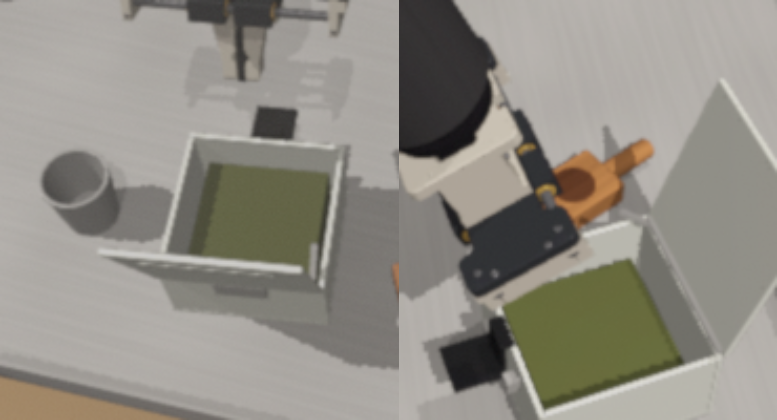

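The lid's free edge runs from (100,250) to (301,268) in the scene half, which matches the model for 1.9 rad. The tab is still at pixel (271,198), as at the start. The robot is clear of everything, so I'll hand in.

```bash
python3 -c "
from plant import ctrl
print(ctrl.close_job())"
```

```text
the job is handed in; nothing more can be done
None
```

The box is open: the lid stands against its stop, and I handed the job in at about 10.6 s of the 48 s allowed.

- **Release:** I pressed the tab with the shut fingertips at about 4–5 N. The latch let go and the lid rose to about 0.8 rad.
- **Opening:** I pushed the lid past upright with under 2 N at each reading, then backed the arm off.
- **Last check:** The last pictures put the free edge where the model predicts it for 1.9 rad. The tab is at the same pixel as at the start, so the box has not moved noticeably. The cup and mould looked undisturbed. The jar was outside the last picture, but the arm never went near it.
- **What disagreed:** The two-view heights read about 3 mm lower than the stated ones. I found the tab by touch instead, at the stated height. The approach at 30° tilt fell short near the edge of reach, so I used 22°. While pressing there was also a 2–3 N sideways force on the fingertip, with no visible effect.

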